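# Roll a round bar into a V-block against its end stop

## Robot

A 6-joint arm with a two-finger parallel gripper is mounted at the origin on a cart in front of the work surface, level with it; the furniture and walls round the work are solid. World frame = base frame: x ahead of the robot, y to its left, z up, the work surface at z = 0. Lengths are in m, angles in rad, forces in N, time in s.
With the tool pointing down it reaches from about 0.425 to 0.95 m from the base axis. Payload 3.5 kg.
Tool frame: the origin (TCP) lies on the centre line of the jaws, within the pads' length; the fingertips stand ahead of it and the grasp point (between the pads) lies 11 mm behind it (tips_ahead is the z of the fingertips in the tool frame, in m); z points along the fingers, y is the direction in which the jaws open and shut (so a half turn about z gives the same grasp; the last joint's range is limited). The gripper opens to 85 mm and grips with 20 to 120 N. Pads are 22 mm wide; open, the fingers measure 114 mm over their backs; the gripper's body (76 mm by 85 mm) begins 54 mm behind the grasp point. The pads swing forward as they close: fully open they stand 13 mm farther back than shut.
Start: joints at [0.99, 0.286, 1.577, -0, 1.279, -0.15], TCP at [0.282, 0.613, 0.239] pointing down, gripper open.
Joint ranges: [-2.77, 2.77], [-0.9, 2.22], [0.21, 2.48], [-1.53, 4.67], [0.24, 2.81], [-2.84, 2.84]. Speed limits (rad/s): [2.79, 2.79, 3.14, 3.14, 3.14, 3.14].

## Interface

Orientations are given as a unit quaternion [x, y, z, w].
In Python, from plant import * gives the robot as it stands. The module is installed in compiled form; this text tells all that it offers.
- The arm moves only by the tool move_arm, never from a script. Its arguments are lists of equal length, an entry for each row: "linear": the shift along the world's x, y, z in m, a list of three; "twist": the turn, a rotation vector about the world's x, y, z in degrees, a list of three. A call has 1 to 20 rows; each row shifts and turns the pose as measured when the row begins; what a row does not reach is not made up. A row lasts 1/12 s, in which the tool goes at most 41.7 mm and 7.16 degrees, less where a joint would pass 70% of its speed; a pose out of reach is approached as far as the arm can. A call is refused whole if a number of a shift passes 0.0417 or a number of a turn 7.16, either way. A call with a gripper value outside its range is refused whole. "grip" is the opening, from 0 (shut) to 1 (fully open), set as the call begins (left out, the last holds). The fingers move at their own pace and stop on an object; "force" is the grip in N (left out, the last holds). Time passes only in rows, so rows that do not move let the fingers close. It gives the time, the measured TCP pose, the force and the opening at its end, in the units of the state.
- get_state(): the state, without advancing time (a new reading comes with each control period).
- read_camera(name): name is "scene" or "side" or "wrist"; returns a dict with "img" (420x560x3 uint8, blue, green, red), "depth" (420x560 float32, m along the optical axis (not along the pixel's ray), 0 where there is no reading), "fx", "fy", "cx", "cy" (pixels), "rvec" (rotation vector, rad) and "tvec" (3), from world to camera coordinates, as OpenCV has them. Camera axes: x right, y down, z forward; pixel columns grow to the right and rows downward; lengths in m; the calibration is good to about 2 mm. The wrist camera is an equidistant fisheye: a pixel r from the principal point sees the ray r / f radians off the axis. A picture is of the moment at which its call begins.
- sign_off(): hands the job in, once; it reports no verdict.
The state is a dict: "time": time; "qpos": joint angles; "dq": joint speeds; "joint_efforts": joint torques, N m; "eef_pos": TCP position; "tcp_rot": TCP orientation; "contact_force": force on the tool from outside, world axes, zero at the start; "wrist_torque": the same for the moment, N m; "opening": opening from 0.0 (shut) to 1.0 (fully open).
Only numpy, scipy, OpenCV 4.12 (cv2) and the standard library are available. Lean on these libraries where they do the work, as an engineer would, in place of code of your own. Each camera call takes 0.05 s, during which the arm holds its last target.

## Task

Get the aluminium bar ready for measuring: without ever picking it up, roll it by its side along the bench with the fingertips, up the ramp of the V-block and into the groove, and push it by its end along the groove until it rests right up against the brass end stop. Then let go of it and leave the other things on the bench where they are.

Things in the scene. Friction and masses are not known exactly. Their poses are not given: they have to be found in the camera images.
- bar: Solid aluminium bar with a blue band near each end, 40 mm diameter, 140 mm long, about 0.45 kg, smooth (friction about 0.35). Origin at its middle, on its axis; own x along the bar (y and z turn as it rolls); ends alike. It starts on the bench on the V-block's ramp side, up to 5 degrees out of parallel with the groove; rolls easily, straight, square to its axis, and soon stops.
- v_block: Low dark V-block with a blue ramp, fixed to the bench. Origin on the bench (z = 0) below the groove's bottom line, 50 mm from the stop; own x along the groove to the brass stop, own y level towards the ramp side. Groove: 90 degree V, x from -80 to 50 mm, bottom 2 mm above the bench; the bar seated in it has its axis at y = 0, 30 mm up. Back flank (-y side) is 32 mm high at y = -30; block ends at y = -44.
- ramp_foot (a point): Point on the ramp's lower edge, at bench height, on the V-block at its x = 0, y = 91 mm. From here a plain ramp, as wide as the groove is long (130 mm), rises to the crest, 18 mm high at y = 18 to 16 mm; from y = 16 the groove's front flank falls to the bottom line. The bar squares itself to the groove where it meets the ramp. Axes as the V-block's.
- stop_face (a point): Where the seated bar's axis meets the face of the brass end stop (V-block x = 50, y = 0, 30 mm above the bench). The stop is an upright plate 10 mm thick (x 50 to 60), y from -50 to 40, 50 mm high. With the bar up against it the bar's middle is at x = -20 and its free end stands 10 mm out past the open end of the groove. Axes as the V-block's.
- cf_blank: Bystander: round steel blank flange lying flat, 70 mm in diameter, 13 mm high; origin at the centre of its underside.
- vial: Bystander: small glass vial with a black cap standing upright, 19 mm in diameter, 58 mm high; origin at the centre of its underside.
- kapton_roll: Bystander: roll of amber tape lying flat, 64 mm in diameter, 13 mm high; origin at the centre of its underside.
- multimeter: Bystander: hand-held meter lying on its back, 142 x 68 x 43 mm; origin at the centre of its underside.
There are look-alikes about, which are no part of the job. Several things have the shape of the bar; the one meant has the colours described above.

How it is judged:
By the outcome, as a careful person would: the job done as asked, in the order asked, and still so for the second after the job is handed in, with the robot touching nothing.
It also fails if it takes over 51 s, if anything falls off the work surface, if the arm or the gripper's body presses on something with over 40 N, if the wrist force passes 120 N, or if a joint passes its speed limit or range.

## Working session

There is one attempt and no reset: what is moved stays moved. The work goes in short steps, Python scripts to look and compute and a tool call to move; the robot and the scene stay as the last step left them, time stands still between calls to the robot, and variables do not carry over. Pictures are saved under pics/ and viewed, and the job is handed in when it is done.

Besides the shell and the picture viewer there is one more tool, called after "Request:" by a JSON object that holds its "fn" and its "kwargs". move_arm: Moves the arm, as the interface text tells. Its arguments: {"type":"object","properties":{"linear":{"type":"array","items":{"type":"array","items":{"type":"number"}}},"twist":{"type":"array","items":{"type":"array","items":{"type":"number"}}},"grip":{"type":"number"},"force":{"type":"number"}},"required":["linear","twist"]}

```bash
mkdir -p pics; cat > h.py <<'E'
from plant import *
import numpy as np, cv2
def shot(n,f):
    c=read_camera(n); cv2.imwrite('pics/%s.png'%f,c['img']); np.savez('pics/%s.npz'%f,**c); return c
def cloud(c):
    H,W=c['depth'].shape; v,u=np.mgrid[:H,:W]; d=c['depth']
    P=np.stack([(u-c['cx'])/c['fx']*d,(v-c['cy'])/c['fy']*d,d],-1)
    R=cv2.Rodrigues(np.array(c['rvec'],float))[0]
    return (P-np.array(c['tvec']).ravel())@R
E
python3 - <<'E'
from h import *
for n in('scene','side'):
    c=shot(n,n+'0'); R=cv2.Rodrigues(np.array(c['rvec'],float))[0]; print(n,-R.T@np.array(c['tvec']).ravel(),R[2],c['fx'])
print(get_state())
E
```

```text
scene [-0.05597702 -0.89116744  0.93692131] [ 0.41665347  0.65811817 -0.62712069] 476.606244909042
side [ 0.29566699 -0.67082708  0.66232203] [ 0.21849989  0.75929215 -0.61297082] 401.64336638033626
{'time': 0.1, 'qpos': array([ 9.90029563e-01,  2.87100234e-01,  1.57804075e+00,  8.83762262e-06,
        1.27860356e+00, -1.50013288e-01]), 'dq': array([ 0.00046423, -0.00138095, -0.00304213,  0.00016578, -0.00050199,
        0.00031885]), 'joint_efforts': array([ 2.95464106e-04, -4.07292652e+01, -2.93699956e+01, -1.75851442e-04,
        3.47962246e-03, -4.20005961e-06]), 'eef_pos': array([0.2815069 , 0.61285775, 0.23806455]), 'tcp_rot': array([ 2.13716601e-01,  9.76895110e-01, -1.00340360e-03, -3.88400353e-04]), 'contact_force': array([ 0.27208847, -0.38341539, -0.96059319]), 'wrist_torque': array([ 0.0196694 ,  0.02464555, -0.00121336]), 'opening': 1.0003997823086814}
```

View pics/scene0.png

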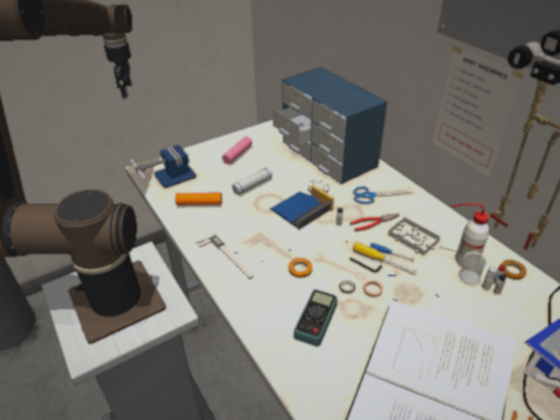

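View pics/side0.png

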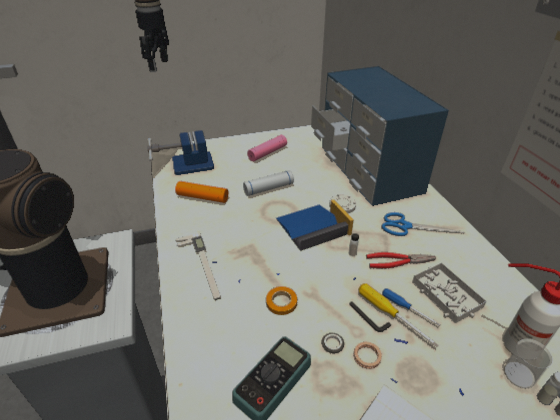

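```bash
python3 - <<'E'
from h import *
a=cv2.imread('pics/side0.png'); cv2.imwrite('pics/s0c.png',cv2.resize(a[150:270,220:400],None,fx=4.4,fy=4.4,interpolation=2))
a=cv2.imread('pics/scene0.png'); cv2.imwrite('pics/c0c.png',cv2.resize(a[150:250,220:360],None,fx=5,fy=5,interpolation=2))
E
```

```text
(no output)
```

View pics/s0c.png

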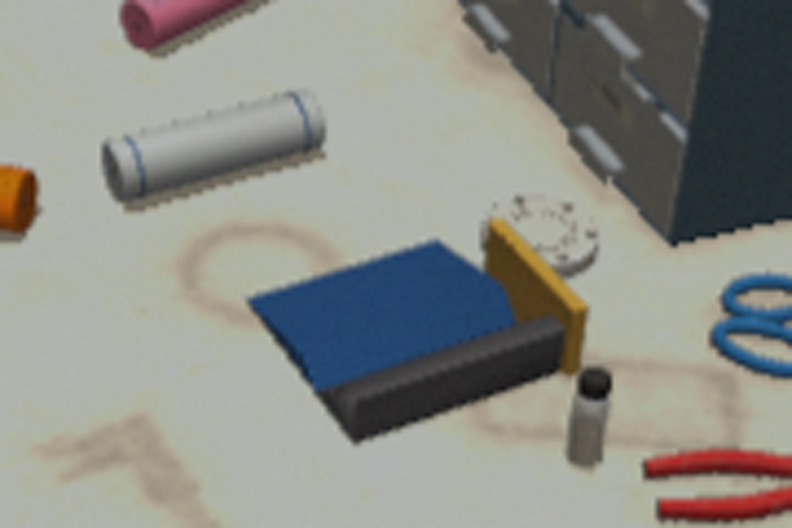

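View pics/c0c.png

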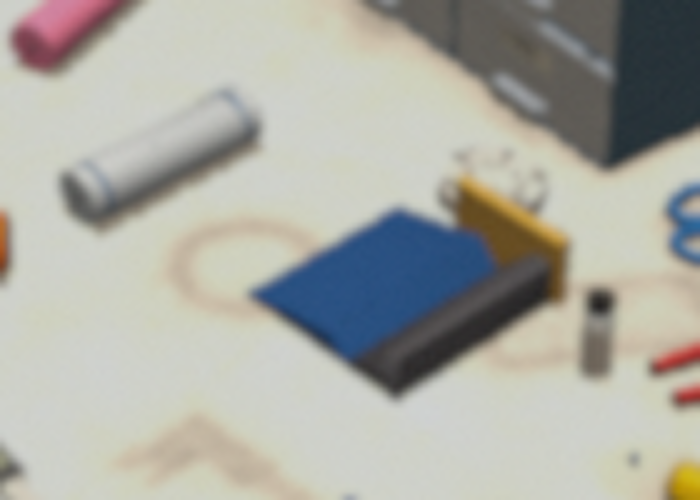

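```bash
cat > m.py <<'E'
from h import *
from scipy.optimize import least_squares
def meas(f,barbox=None,show=True):
    c=np.load('pics/%s.npz'%f); P=cloud(c); img=c['img']; hsv=cv2.cvtColor(img,cv2.COLOR_BGR2HSV); ok=c['depth']>0
    return c,P,hsv,ok
E
python3 - <<'E'
from m import *
for f,bb,vb in(('side0',(235,160,305,200),(265,185,362,255)),('scene0',(225,160,280,200),(262,180,340,235))):
    c,P,hsv,ok=meas(f)
    x0,y0,x1,y1=bb
    p=P[y0:y1,x0:x1].reshape(-1,3); s=p[(p[:,2]>.008)&(p[:,2]<.06)]
    print(f,'bar n',len(s),'zmax',np.percentile(s[:,2],[50,98]),s.mean(0), 'bench z',np.median(p[p[:,2]<.006][:,2]))
    # cylinder fit lying level, r=.02
    def res(q):
        a=q[2];n=np.array([-np.sin(a),np.cos(a)])
        return np.hypot((s[:,:2]-q[:2])@n,s[:,2]-q[3])-.02
    m=s.mean(0)
    pc=np.linalg.svd(s[:,:2]-m[:2],full_matrices=False)[2][0]
    r=least_squares(res,[m[0],m[1],np.arctan2(pc[1],pc[0]),.02],loss='soft_l1',f_scale=.002)
    q=r.x;d=np.array([np.cos(q[2]),np.sin(q[2])]); t=(s[:,:2]-q[:2])@d
    print('axis',np.degrees(q[2])%180,'z',q[3],'len',np.ptp(t), 'mid',q[:2]+d*(np.percentile(t,1)+np.percentile(t,99))/2,'rms',np.sqrt(np.mean(r.fun**2)))
    x0,y0,x1,y1=vb
    p=P[y0:y1,x0:x1].reshape(-1,3);h=hsv[y0:y1,x0:x1].reshape(-1,3)
    blue=(h[:,0]>95)&(h[:,0]<125)&(h[:,1]>130)&(p[:,2]>-.005)&(p[:,2]<.03)
    b=p[blue]; print('blue',len(b),b.min(0),b.max(0))
    A=np.c_[b[:,:2],np.ones(len(b))]; k=np.linalg.lstsq(A,b[:,2],rcond=None)[0]
    for _ in range(3):
        e=abs(A@k-b[:,2])<.003; k=np.linalg.lstsq(A[e],b[e,2],rcond=None)[0]
    print('ramp slope',np.hypot(*k[:2]),'exp',18/73.,'uphill dir',np.degrees(np.arctan2(k[1],k[0])),'hull rect',cv2.minAreaRect(b[e][:,:2].astype(np.float32)))
    print('foot line: n.x=',-k[2]/np.hypot(*k[:2]))
    y=(h[:,0]>15)&(h[:,0]<32)&(h[:,1]>120)
    w=p[y]; print('brass',len(w),w.min(0),w.max(0), cv2.minAreaRect(w[:,:2].astype(np.float32)))
E
```

```text
side0 bar n 683 zmax [0.03105185 0.04035881] [0.51802682 0.21720751 0.02919465] bench z -0.0004341299403195994
axis 9.745057212546783 z 0.019226560295698157 len 0.14039613978687573 mid [0.51974107 0.22962821] rms 0.002521662948587485
blue 1115 [ 5.07437186e-01  4.95718727e-03 -2.03876045e-06] [0.64659043 0.11180217 0.01975719]
ramp slope 0.11379050110841189 exp 0.2465753424657534 uphill dir -79.22602697597142 hull rect ((0.5776047706604004, 0.05546369403600693), (0.13006778061389923, 0.09378944337368011), 9.4939603805542)
foot line: n.x= -0.035505911817745144
brass 318 [ 2.95666986e-01 -6.70827080e-01 -1.59617430e-05] [0.66579436 0.066479   0.66232203] ((0.49482637643814087, -0.3126569986343384), (0.8177517652511597, 0.05552763119339943), 64.80847930908203)
scene0 bar n 520 zmax [0.03269279 0.04222156] [0.51632137 0.22207628 0.02991171] bench z 0.0005792191390829066
axis 10.20034093071482 z 0.020539111390175176 len 0.1430406171519949 mid [0.52086542 0.22662498] rms 0.02779366226077259
blue 671 [ 5.10914943e-01  6.87128072e-03 -1.31818302e-04] [0.64215223 0.10414003 0.02288864]
ramp slope 0.11978549828080232 exp 0.2465753424657534 uphill dir -82.59311263160062 hull rect ((0.5754109621047974, 0.05763402581214905), (0.12754179537296295, 0.07428575307130814), 8.65859317779541)
foot line: n.x= -0.07670580288177906
brass 184 [ 0.63918353 -0.02269784  0.00682081] [0.65962571 0.06574982 0.05323013] ((0.650603711605072, 0.021378640085458755), (0.01055663637816906, 0.08888842910528183), 9.810452461242676)
```

```bash
python3 - <<'E'
import plant; print([n for n in dir(plant) if n[0]!='_'])
print(getattr(plant,'tips_ahead',None))
from m import *
# model fit of V-block
c,P,hsv,ok=meas('side0')
for f,vb in(('side0',(250,180,370,260)),('scene0',(255,178,345,240))):
    c,P,hsv,ok=meas(f); x0,y0,x1,y1=vb
    p=P[y0:y1,x0:x1].reshape(-1,3);h=hsv[y0:y1,x0:x1].reshape(-1,3)
    blue=(h[:,0]>95)&(h[:,0]<125)&(h[:,1]>130)&(p[:,2]>-.005)&(p[:,2]<.03)
    b=p[blue]
    br=p[(h[:,0]>15)&(h[:,0]<32)&(h[:,1]>120)&(p[:,2]>.008)&(p[:,2]<.06)]
    th=np.radians(9.6); ex=np.array([np.cos(th),np.sin(th)]);ey=np.array([-ex[1],ex[0]])
    for nm,s in(('blue',b),('brass',br)):
        X=s[:,:2]@ex;Y=s[:,:2]@ey
        print(f,nm,'X',np.percentile(X,[0,2,5,50,95,98,100]).round(4),'Y',np.percentile(Y,[0,2,5,50,95,98,100]).round(4),'z',np.percentile(s[:,2],[2,50,98]).round(4))
    Y=b[:,:2]@ey
    for y in np.arange(Y.min(),Y.max(),.006):
        k=abs(Y-y)<.003; print('%.3f:%.4f'%(y,np.median(b[k,2])),end=' ')
    print()
# height map objects
c,P,hsv,ok=meas('side0')
p=P.reshape(-1,3); 
g=np.zeros((24,26))
for x,y,z in p[ok.ravel()]:
    i=int((y+.05)//.02); j=int((x-.30)//.02)
    if 0<=i<24 and 0<=j<26 and z<.3: g[i,j]=max(g[i,j],z)
print('cols x from .30 step .02')
for i in range(23,-1,-1): print('%.2f'%(-.05+.02*i),' '.join('%3d'%(v*1000) for v in g[i]))
E
```

```text
['Unreachable', 'get_state', 'read_camera', 'sign_off', 'tips_ahead']
0.008
side0 blue X [0.5136 0.5147 0.5175 0.5745 0.6347 0.6392 0.6438] Y [-0.0886 -0.0769 -0.0754 -0.0515  0.0013  0.0045  0.0085] z [0.0014 0.0099 0.0178]
side0 brass X [0.6422 0.6429 0.6434 0.6452 0.6519 0.6527 0.6541] Y [-0.1288 -0.1277 -0.1268 -0.0857 -0.0478 -0.0443 -0.0416] z [0.0119 0.0389 0.0513]
-0.089:0.0115 -0.083:0.0059 -0.077:0.0034 -0.071:0.0080 -0.065:0.0137 -0.059:0.0167 -0.053:0.0157 -0.047:0.0144 -0.041:0.0129 -0.035:0.0117 -0.029:0.0101 -0.023:0.0087 -0.017:0.0075 -0.011:0.0057 -0.005:0.0046 0.001:0.0030 0.007:0.0016 
scene0 blue X [0.5112 0.5147 0.5175 0.5718 0.6305 0.6347 0.6403] Y [-0.0831 -0.0798 -0.0779 -0.0532 -0.0056 -0.0026 -0.0005] z [0.0025 0.0111 0.0202]
scene0 brass X [0.6396 0.6413 0.6424 0.6455 0.6486 0.6496 0.6504] Y [-0.1319 -0.1296 -0.127  -0.0868 -0.0504 -0.0454 -0.043 ] z [0.0137 0.0368 0.0516]
-0.083:0.0066 -0.077:0.0068 -0.071:0.0109 -0.065:0.0164 -0.059:0.0176 -0.053:0.0161 -0.047:0.0146 -0.041:0.0133 -0.035:0.0118 -0.029:0.0101 -0.023:0.0096 -0.017:0.0074 -0.011:0.0062 -0.00
[... 1953 characters left out ...]
 12  12  48  14  15  15  13   2 251 251 251
0.05  12   2   1   1   2   2   1   1   1   1  12  12  14  16  17  15  18  51   0  15  13   1   2 213 223   2
0.03  12   1   2   1   3   2   1   1   1   1  17  17  18  19  19  19  18  51   0   1   1   1   3   2   3   3
0.01  13   1   1   2   2   2   1   1   2   1  17  18  18  14  11  13  12  51  47   1   2   1   2  10  10  11
-0.01   9   1   2   1   2   1   1   1   1   2   2  15   5   0  31  33  32  51  51   1   1   2   9  11  11  10
-0.03  10   4   1   1   3   1   2   2   3   1   2  33  33  33  33  34  33  52  50   2   1   1  10  10  11  10
-0.05   9   1   1   1   1   1   1   2   3   1   1  33  33   2   1   1   1   0   1   1   1   1  10   9   9   8
```

Request:
{"fn": "move_arm", "kwargs": {"linear": [[0.019, -0.027, 0], [0.019, -0.027, 0], [0.019, -0.027, 0], [0.019, -0.027, 0], [0.019, -0.027, 0], [0.019, -0.027, 0], [0.019, -0.027, 0], [0.019, -0.027, 0], [0.019, -0.027, 0], [0.019, -0.027, 0], [0.019, -0.027, 0], [0.019, -0.027, 0]], "twist": [[0, 0, -4.64], [0, 0, -4.64], [0, 0, -4.64], [0, 0, -4.64], [0, 0, -4.64], [0, 0, -4.64], [0, 0, -4.64], [0, 0, -4.64], [0, 0, -4.64], [0, 0, -4.64], [0, 0, -4.64], [0, 0, -4.64]], "grip": 1}}

```text
time: 1.1
eef_pos: [0.5084, 0.2763, 0.2297]
tcp_rot: [0.658, 0.753, -0.004, -0.005]
contact_force: [-0.7, 0.1, -0.5]
opening: 1.003
```

```bash
cat > st.py <<'E'
from h import *
from scipy.spatial.transform import Rotation as Rn
def st():
    s=get_state(); R=Rn.from_quat(s['tcp_rot']).as_matrix(); th=np.radians(9.6)
    ex=np.array([np.cos(th),np.sin(th)]);ey=np.array([-ex[1],ex[0]]); o=np.array([.5977,.0220])
    d=s['eef_pos'][:2]-o
    print('t %.2f'%s['time'],'tcp',s['eef_pos'].round(4),'blk x %.4f y %.4f'%(d@ex,d@ey),'tooly ang %.2f'%np.degrees(np.arctan2(R[1,1],R[0,1])),'toolz',R[:,2].round(3),'F',s['contact_force'].round(2),'q',s['qpos'].round(2),'op %.2f'%s['opening'])
if __name__=='__main__': st()
E
python3 st.py
```

```text
t 1.10 tcp [0.5084 0.2763 0.2297] blk x -0.0457 y 0.2656 tooly ang 7.69 toolz [-0.014  0.    -1.   ] F [-0.74  0.08 -0.47] q [0.32 0.09 1.82 0.   1.24 0.18] op 1.00
```

Request:
{"fn": "move_arm", "kwargs": {"linear": [[0.001, 0.013, -0.03], [0, 0, -0.035], [0, 0, -0.035], [0, 0, -0.035], [0, 0, -0.03], [0, 0, 0]], "twist": [[0, -0.8, 1.9], [0, 0, 0], [0, 0, 0], [0, 0, 0], [0, 0, 0], [0, 0, 0]]}}

```text
time: 1.6
eef_pos: [0.5154, 0.2805, 0.0616]
tcp_rot: [0.652, 0.758, 0.003, 0.004]
contact_force: [-1.3, -0.6, -1.1]
opening: 0.999
```

```bash
python3 - <<'E'
from st import *
st(); shot('side','side1'); c=shot('wrist','w1')
a=cv2.imread('pics/side1.png'); cv2.imwrite('pics/s1c.png',cv2.resize(a[90:270,220:400],None,fx=3.3,fy=3.3,interpolation=2))
E
```

```text
t 1.60 tcp [0.5154 0.2805 0.0616] blk x -0.0380 y 0.2686 tooly ang 8.66 toolz [ 0.01  0.   -1.  ] F [-1.3  -0.57 -1.13] q [ 0.33  0.3   1.92 -0.    0.92  0.18] op 1.00
```

View pics/s1c.png

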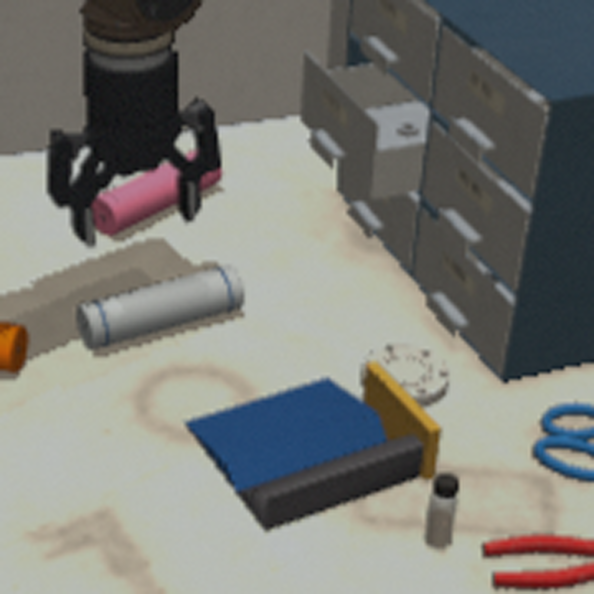

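View pics/w1.png

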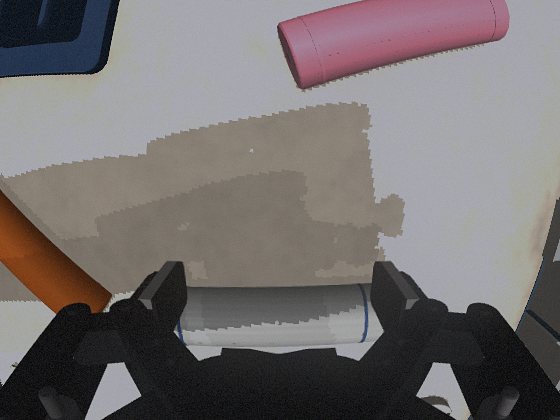

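```bash
python3 - <<'E'
from m import *
c,P,hsv,ok=meas('side1')
x0,y0,x1,y1=230,115,292,165
p=P[y0:y1,x0:x1].reshape(-1,3);h=hsv[y0:y1,x0:x1].reshape(-1,3)
k=(h[:,2]<75)&(p[:,2]<.12)&(p[:,2]>.015)
s=p[k]; th=np.radians(9.6); ex=np.array([np.cos(th),np.sin(th)]);ey=np.array([-ex[1],ex[0]]); o=np.array([.5977,.0220])
X=(s[:,:2]-o)@ex;Y=(s[:,:2]-o)@ey
for side in(X<-.038,X>-.038):
    print(side.sum(),'z',np.percentile(s[side,2],[0,1,3,10,20]).round(4))
    for z in np.arange(.04,.12,.01):
        q=side&(abs(s[:,2]-z)<.005)
        if q.sum(): print('%.2f X %.4f..%.4f Y %.4f..%.4f n%d'%(z,X[q].min(),X[q].max(),Y[q].min(),Y[q].max(),q.sum()))
E
```

```text
102 z [0.0747 0.0761 0.0773 0.0824 0.0899]
0.07 X -0.0899..-0.0899 Y 0.2612..0.2612 n1
0.08 X -0.0947..-0.0864 Y 0.2579..0.2725 n14
0.09 X -0.0943..-0.0844 Y 0.2575..0.2708 n14
0.10 X -0.0954..-0.0809 Y 0.2583..0.2704 n16
0.11 X -0.1087..-0.0797 Y 0.2535..0.2745 n23
106 z [0.0184 0.0276 0.0698 0.076  0.0814]
0.07 X 0.0038..0.0155 Y 0.2586..0.2760 n7
0.08 X 0.0037..0.0172 Y 0.2554..0.2751 n18
0.09 X 0.0036..0.0176 Y 0.2559..0.2731 n16
0.10 X 0.0018..0.0176 Y 0.2549..0.2756 n24
0.11 X 0.0027..0.0315 Y 0.2536..0.2680 n18
```

Request:
{"fn": "move_arm", "kwargs": {"linear": [[-0.004, 0.0, -0.03], [0, 0, -0.02], [0, 0, 0]], "twist": [[0, 0.6, 0.9], [0, 0, 0], [0, 0, 0]]}}

```text
time: 1.95
eef_pos: [0.5223, 0.285, 0.0265]
tcp_rot: [0.645, 0.764, 0.012, 0.006]
contact_force: [0.1, 0.2, -0.2]
opening: 1.002
```

```bash
python3 st.py
```

```text
t 1.95 tcp [0.5223 0.285  0.0265] blk x -0.0305 y 0.2719 tooly ang 9.66 toolz [ 0.025  0.01  -1.   ] F [ 0.07  0.22 -0.18] q [0.33 0.36 1.91 0.   0.84 0.16] op 1.00
```

Request:
{"fn": "move_arm", "kwargs": {"linear": [[-0.006, -0.001, -0.008], [-0.006, -0.001, -0.008], [0, 0, 0]], "twist": [[-0.3, 0.8, 0], [-0.3, 0.8, 0], [0, 0, 0]]}}

```text
time: 2.2
eef_pos: [0.5141, 0.2849, 0.017]
tcp_rot: [0.645, 0.764, 0.002, 0.001]
contact_force: [-0.3, -0.4, -0.4]
opening: 0.998
```

```bash
python3 st.py
```

```text
t 2.20 tcp [0.5141 0.2849 0.017 ] blk x -0.0386 y 0.2731 tooly ang 9.69 toolz [ 0.005  0.002 -1.   ] F [-0.31 -0.42 -0.4 ] q [0.33 0.37 1.92 0.   0.84 0.16] op 1.00
```

Request:
{"fn": "move_arm", "kwargs": {"linear": [[0, -0.005, -0.004], [0, -0.005, -0.003], [0, -0.005, -0.001], [0, -0.004, 0], [0, 0, 0]], "twist": [[0, 0.3, 0], [0, 0, 0], [0, 0, 0], [0, 0, 0], [0, 0, 0]]}}

```text
time: 2.62
eef_pos: [0.5167, 0.2651, 0.0127]
tcp_rot: [0.645, 0.765, 0.004, 0.001]
contact_force: [-0.3, 0.1, 1.3]
opening: 1.003
```

```bash
cat > b.py <<'E'
from m import *
from st import st
import sys
def bar(f,zlo=.008):
    c,P,hsv,ok=meas(f); th=np.radians(9.6); ex=np.array([np.cos(th),np.sin(th)]);ey=np.array([-ex[1],ex[0]]); o=np.array([.5977,.0220])
    p=P.reshape(-1,3);h=hsv.reshape(-1,3)
    q=np.c_[(p[:,:2]-o)@ex,(p[:,:2]-o)@ey,p[:,2]]
    return q,h,ok.ravel()
def fit(f,ymin=-.03,ymax=.26):
    q,h,ok=bar(f)
    # bright grey, on top band
    ramp=np.clip((.091-q[:,1])*.2466,0,.018); 
    k=ok&(h[:,1]<60)&(h[:,2]>60)&(q[:,0]>-.15)&(q[:,0]<.048)&(q[:,1]>ymin)&(q[:,1]<ymax)&(q[:,2]>ramp+.012)&(q[:,2]<.075)
    s=q[k]; m=np.median(s,0)
    def res(a): return np.hypot(s[:,1]-a[0]-a[1]*(s[:,0]-m[0]),s[:,2]-a[2])-.02
    r=least_squares(res,[m[1],0,m[2]-.012],loss='soft_l1',f_scale=.0015); a=r.x; s=s[abs(r.fun)<.006]
    lo,hi=np.percentile(s[:,0],[.5,99.5])
    print(f,'n',len(s),'bar x %.4f..%.4f mid %.4f y %.4f skew %.2f deg z %.4f med|e| %.4f'%(lo,hi,(lo+hi)/2,a[0]+a[1]*((lo+hi)/2-m[0]),np.degrees(a[1]),a[2],np.median(abs(r.fun))))
if __name__=='__main__':
    f=sys.argv[1]; st(); shot('side',f); fit(f)
    a=cv2.imread('pics/%s.png'%f); cv2.imwrite('pics/%sc.png'%f,cv2.resize(a[90:270,220:400],None,fx=3.3,fy=3.3,interpolation=2))
E
python3 b.py side2
```

```text
t 2.62 tcp [0.5167 0.2651 0.0127] blk x -0.0393 y 0.2532 tooly ang 9.74 toolz [ 0.007  0.004 -1.   ] F [-0.33  0.09  1.33] q [0.3  0.37 1.94 0.   0.83 0.13] op 1.00
side2 n 626 bar x -0.1114..0.0280 mid -0.0417 y 0.2181 skew -0.08 deg z 0.0197 med|e| 0.0013
```

View pics/side2c.png

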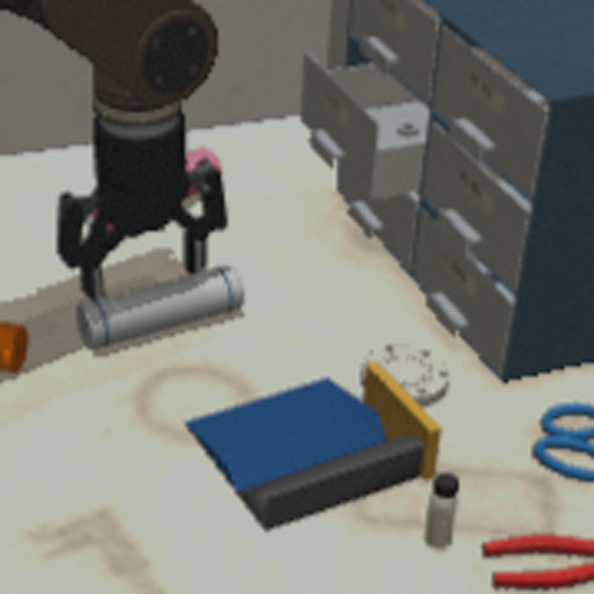

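Request:
{"fn": "move_arm", "kwargs": {"linear": [[0.0, -0.003, -0.003], [0.0005, -0.004, -0.001], [0.0005, -0.004, 0], [0.0005, -0.004, 0], [0.0005, -0.004, 0], [0.0005, -0.004, 0], [0.0005, -0.004, 0]], "twist": [[0, 0.2, 0], [0, 0, 0], [0, 0, 0], [0, 0, 0], [0, 0, 0], [0, 0, 0], [0, 0, 0]]}}

```text
time: 3.25
eef_pos: [0.5203, 0.2364, 0.0086]
tcp_rot: [0.644, 0.765, 0.003, -0.0]
contact_force: [-1.0, 1.0, -0.5]
opening: 1.002
```

```bash
python3 b.py side3
```

```text
t 3.25 tcp [0.5203 0.2364 0.0086] blk x -0.0406 y 0.2243 tooly ang 9.74 toolz [ 0.003  0.005 -1.   ] F [-0.97  1.05 -0.48] q [0.25 0.36 1.96 0.01 0.82 0.07] op 1.00
side3 n 658 bar x -0.1112..0.0284 mid -0.0414 y 0.1948 skew 0.29 deg z 0.0198 med|e| 0.0013
```

Request:
{"fn": "move_arm", "kwargs": {"linear": [[0.0007, -0.005, 0], [0.0007, -0.005, 0], [0.0007, -0.005, 0], [0.0007, -0.005, 0], [0.0007, -0.005, 0], [0.0007, -0.005, 0], [0.0007, -0.005, 0], [0.0007, -0.005, 0], [0.0007, -0.005, 0], [0.0007, -0.005, 0], [0.0007, -0.005, 0], [0.0007, -0.005, 0]], "twist": [[0, 0, 0], [0, 0, 0], [0, 0, 0], [0, 0, 0], [0, 0, 0], [0, 0, 0], [0, 0, 0], [0, 0, 0], [0, 0, 0], [0, 0, 0], [0, 0, 0], [0, 0, 0]]}}

```text
time: 4.3
eef_pos: [0.5296, 0.1694, 0.0088]
tcp_rot: [0.645, 0.765, 0.003, -0.0]
contact_force: [-1.0, 0.3, -0.1]
opening: 1.001
```

```bash
python3 b.py side4
```

```text
t 4.30 tcp [0.5296 0.1694 0.0088] blk x -0.0425 y 0.1567 tooly ang 9.73 toolz [ 0.004  0.005 -1.   ] F [-0.97  0.33 -0.07] q [ 0.13  0.33  2.    0.01  0.81 -0.05] op 1.00
side4 n 706 bar x -0.1106..0.0287 mid -0.0409 y 0.1269 skew 0.12 deg z 0.0196 med|e| 0.0012
```

Request:
{"fn": "move_arm", "kwargs": {"linear": [[0.0008, -0.004, 0], [0.0008, -0.004, 0], [0.0008, -0.004, 0], [0.0008, -0.004, 0], [0.0008, -0.004, 0], [0.0008, -0.004, 0], [0.0008, -0.004, 0.0005], [0.0007, -0.004, 0.001], [0.0007, -0.004, 0.001], [0.0007, -0.004, 0.001]], "twist": [[0, 0, 0], [0, 0, 0], [0, 0, 0], [0, 0, 0], [0, 0, 0], [0, 0, 0], [0, 0, 0], [0, 0, 0], [0, 0, 0], [0, 0, 0]]}}

```text
time: 5.18
eef_pos: [0.5382, 0.127, 0.0132]
tcp_rot: [0.645, 0.764, 0.004, -0.001]
contact_force: [-1.3, 3.8, 1.6]
opening: 0.998
```

```bash
python3 b.py side5
```

```text
t 5.18 tcp [0.5382 0.127  0.0132] blk x -0.0411 y 0.1135 tooly ang 9.66 toolz [ 0.004  0.008 -1.   ] F [-1.27  3.83  1.63] q [ 0.04  0.32  2.01  0.01  0.81 -0.13] op 1.00
side5 n 735 bar x -0.1102..0.0290 mid -0.0406 y 0.0838 skew 0.17 deg z 0.0228 med|e| 0.0012
```

View pics/side5c.png

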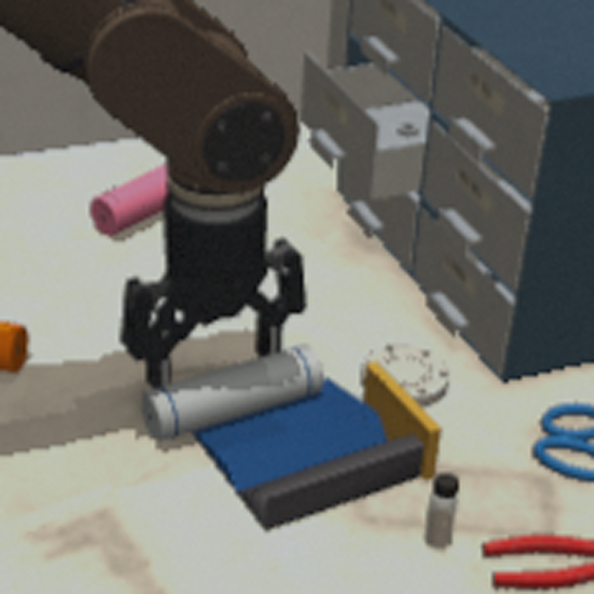

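Request:
{"fn": "move_arm", "kwargs": {"linear": [[0.0007, -0.004, 0.001], [0.0007, -0.004, 0.001], [0.0007, -0.004, 0.001], [0.0007, -0.004, 0.001], [0.0007, -0.004, 0.001], [0.0007, -0.004, 0.001], [0.0007, -0.004, 0.001], [0.0007, -0.004, 0.001], [0.0007, -0.004, 0.001], [0.0007, -0.004, 0.001]], "twist": [[0, 0, 0], [0, 0, 0], [0, 0, 0], [0, 0, 0], [0, 0, 0], [0, 0, 0], [0, 0, 0], [0, 0, 0], [0, 0, 0], [0, 0, 0]]}}

```text
time: 6.07
eef_pos: [0.5462, 0.0833, 0.025]
tcp_rot: [0.645, 0.764, 0.005, -0.001]
contact_force: [-0.8, 4.2, 1.9]
opening: 1.0
```

```bash
python3 b.py side6
```

```text
t 6.07 tcp [0.5462 0.0833 0.025 ] blk x -0.0406 y 0.0691 tooly ang 9.67 toolz [ 0.004  0.009 -1.   ] F [-0.76  4.19  1.85] q [-0.04  0.3   2.01  0.01  0.84 -0.21] op 1.00
side6 n 787 bar x -0.1097..0.0291 mid -0.0403 y 0.0394 skew 0.14 deg z 0.0331 med|e| 0.0011
```

Request:
{"fn": "move_arm", "kwargs": {"linear": [[0.0005, -0.003, 0.0007], [0.0005, -0.003, 0.0007], [0.0004, -0.0025, 0.0006], [0.0004, -0.0025, 0.0006], [0.0004, -0.0025, 0.0006], [0.0004, -0.0025, 0.0003], [0.0004, -0.0025, 0], [0.0004, -0.0025, 0]], "twist": [[0, 0, 0], [0, 0, 0], [0, 0, 0], [0, 0, 0], [0, 0, 0], [0, 0, 0], [0, 0, 0], [0, 0, 0]]}}

```text
time: 6.78
eef_pos: [0.55, 0.0581, 0.0286]
tcp_rot: [0.644, 0.765, 0.004, -0.0]
contact_force: [0.3, 0.4, 0.4]
opening: 1.0
```

```bash
python3 b.py side7
```

```text
t 6.78 tcp [0.55   0.0581 0.0286] blk x -0.0410 y 0.0436 tooly ang 9.75 toolz [ 0.004  0.005 -1.   ] F [0.3  0.35 0.45] q [-0.08  0.29  2.    0.01  0.84 -0.26] op 1.00
side7 n 842 bar x -0.1102..0.0292 mid -0.0405 y 0.0124 skew 0.09 deg z 0.0366 med|e| 0.0010
```

Request:
{"fn": "move_arm", "kwargs": {"linear": [[0, 0, 0], [0, 0, 0], [0, 0, 0], [0, 0, 0], [0, 0, 0], [0, 0, 0]], "twist": [[0, 0, 0], [0, 0, 0], [0, 0, 0], [0, 0, 0], [0, 0, 0], [0, 0, 0]]}}

```text
time: 7.33
eef_pos: [0.5495, 0.0562, 0.0275]
tcp_rot: [0.645, 0.764, 0.002, 0.0]
contact_force: [0.4, 0.2, 0.5]
opening: 1.0
```

```bash
python3 b.py side8
```

```text
t 7.33 tcp [0.5495 0.0562 0.0275] blk x -0.0418 y 0.0417 tooly ang 9.70 toolz [ 0.003  0.004 -1.   ] F [0.38 0.21 0.5 ] q [-0.08  0.29  2.    0.01  0.84 -0.26] op 1.00
side8 n 754 bar x -0.1102..0.0294 mid -0.0404 y 0.0015 skew 0.17 deg z 0.0297 med|e| 0.0010
```

View pics/side8c.png

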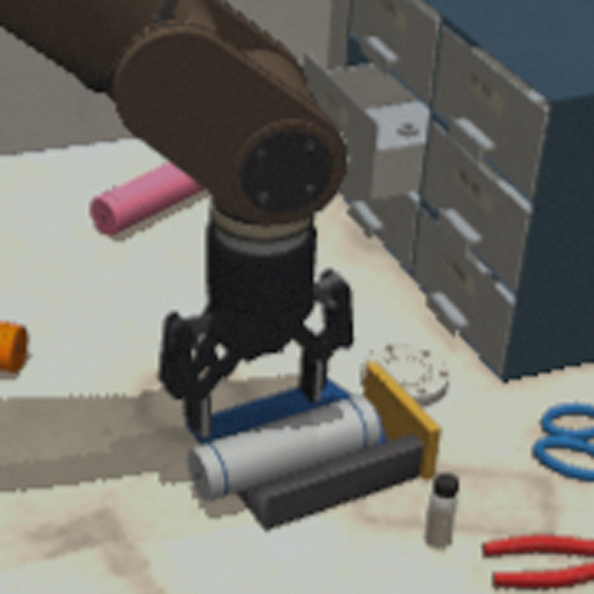

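Request:
{"fn": "move_arm", "kwargs": {"linear": [[-0.001, 0.006, 0.01], [0, 0.002, 0.03], [0, 0, 0.03], [0, 0, 0.025], [-0.025, -0.014, 0], [-0.025, -0.015, 0], [-0.025, -0.015, 0], [-0.025, -0.015, 0], [0, 0, 0]], "twist": [[0, 0, 0], [0, 0, 0], [0, 0, 0], [0, 0, 0], [0, 0, 0], [0, 0, 0], [0, 0, 0], [0, 0, 0], [0, 0, 0]]}}

```text
time: 8.13
eef_pos: [0.4452, 0.0081, 0.1329]
tcp_rot: [0.643, 0.766, 0.004, 0.002]
contact_force: [-0.0, 0.0, -0.7]
opening: 0.998
```

Request:
{"fn": "move_arm", "kwargs": {"linear": [[0, 0, 0], [0, 0, 0], [0, 0, 0], [0, 0, 0], [0, 0, 0], [0, 0, 0], [0, 0, 0]], "twist": [[0, 0, 0], [0, 0, 0], [0, 0, 0], [0, 0, 0], [0, 0, 0], [0, 0, 0], [0, 0, 0]], "grip": 0, "force": 20}}

```text
time: 8.72
eef_pos: [0.4482, 0.0097, 0.136]
tcp_rot: [0.642, 0.767, 0.006, 0.005]
contact_force: [0.7, -0.1, 0.3]
opening: 0.006
```

```bash
python3 b.py side9
```

```text
t 8.72 tcp [0.4482 0.0097 0.136 ] blk x -0.1495 y 0.0128 tooly ang 10.11 toolz [ 0.014  0.002 -1.   ] F [ 0.69 -0.08  0.33] q [-0.21 -0.12  2.21  0.01  1.04 -0.39] op 0.01
side9 n 752 bar x -0.1102..0.0286 mid -0.0408 y 0.0006 skew 0.36 deg z 0.0293 med|e| 0.0009
```

View pics/side9c.png

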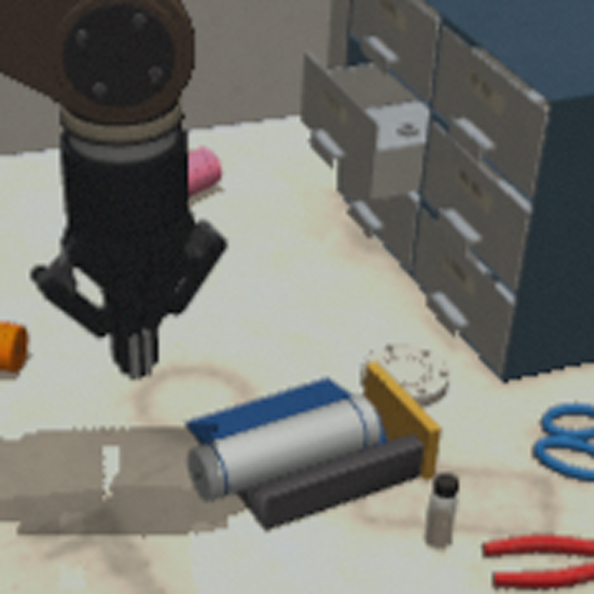

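Request:
{"fn": "move_arm", "kwargs": {"linear": [[0, -0.001, 0], [0, -0.001, 0], [0, -0.001, 0], [0, -0.001, 0], [0, -0.001, 0], [0, -0.001, 0], [0, -0.001, 0], [0, -0.001, 0], [0, -0.001, 0], [0, -0.001, 0], [0, -0.001, 0], [0, -0.001, 0], [0, 0, 0], [0, 0, 0]], "twist": [[0, 0.3, -7], [0, 0.3, -7], [0, 0.2, -7], [0, 0, -7], [0, 0, -7], [0, 0, -7], [0, 0, -7], [0, 0, -7], [0, 0, -7], [0, 0, -7], [0, 0, -7], [0, 0, -7], [0, 0, -6], [0, 0, 0]]}}

```text
time: 9.93
eef_pos: [0.449, -0.002, 0.1338]
tcp_rot: [0.998, 0.066, -0.001, -0.002]
contact_force: [-0.3, 0.5, -0.0]
opening: -0.002
```

```bash
python3 st.py
```

```text
t 9.93 tcp [ 0.449  -0.002   0.1338] blk x -0.1506 y 0.0011 tooly ang -82.41 toolz [-0.003  0.004 -1.   ] F [-0.3   0.52 -0.05] q [-0.23 -0.1   2.2   0.    1.05  1.2 ] op -0.00
```

Request:
{"fn": "move_arm", "kwargs": {"linear": [[0, 0, -0.025], [0, 0, -0.025], [-0.001, 0, -0.025], [-0.002, 0, -0.02], [-0.002, 0, -0.006], [0, 0, 0]], "twist": [[0, 0, 1], [0, 0, 1], [0, 0, 0], [0, 0.3, 0], [0, 0.3, 0], [0, 0, 0]]}}

```text
time: 10.43
eef_pos: [0.4466, -0.0023, 0.0317]
tcp_rot: [0.996, 0.093, -0.003, -0.001]
contact_force: [-0.0, -0.0, 0.7]
opening: -0.0
```

```bash
python3 b.py side10
```

```text
t 10.43 tcp [ 0.4466 -0.0023  0.0317] blk x -0.1530 y 0.0012 tooly ang -79.34 toolz [-0.007  0.002 -1.   ] F [-0.04 -0.04  0.65] q [-0.23  0.08  2.25  0.    0.82  1.15] op -0.00
side10 n 743 bar x -0.1098..0.0288 mid -0.0405 y 0.0009 skew 0.18 deg z 0.0292 med|e| 0.0009
```

View pics/side10c.png

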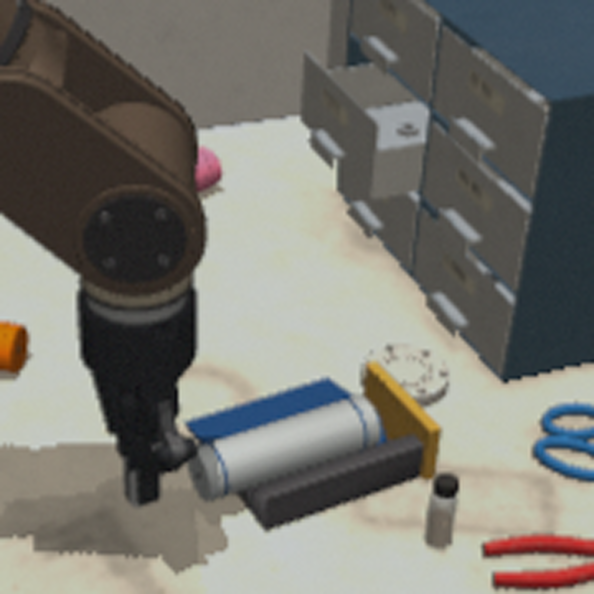

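Request:
{"fn": "move_arm", "kwargs": {"linear": [[0.006, 0.001, -0.003], [0.006, 0.001, -0.003], [0.006, 0.001, 0], [0.004, 0.0005, 0], [0, 0, 0]], "twist": [[0, -0.2, -0.5], [0, 0, -0.5], [0, 0, 0], [0, 0, 0], [0, 0, 0]]}}

```text
time: 10.9
eef_pos: [0.476, 0.0007, 0.0309]
tcp_rot: [0.996, 0.084, 0.004, 0.0]
contact_force: [-0.5, -0.2, 0.5]
opening: -0.0
```

```bash
python3 st.py
```

```text
t 10.90 tcp [0.476  0.0007 0.0309] blk x -0.1236 y -0.0007 tooly ang -80.33 toolz [ 0.008 -0.    -1.   ] F [-0.45 -0.2   0.46] q [-0.21  0.14  2.19  0.    0.81  1.19] op -0.00
```

Request:
{"fn": "move_arm", "kwargs": {"linear": [[-0.002, 0.001, -0.005], [0, 0, -0.001], [0.003, 0.0005, 0], [0.002, 0.0005, 0], [0.002, 0.0004, 0], [0.002, 0.0004, 0], [0, 0, 0]], "twist": [[0, 0.3, 0], [0, 0, 0], [0, 0, 0], [0, 0, 0], [0, 0, 0], [0, 0, 0], [0, 0, 0]]}}

```text
time: 11.48
eef_pos: [0.4824, 0.0037, 0.0246]
tcp_rot: [0.996, 0.085, -0.001, 0.0]
contact_force: [0.3, -0.4, 0.3]
opening: -0.004
```

```bash
python3 b.py side11
```

```text
t 11.48 tcp [0.4824 0.0037 0.0246] blk x -0.1168 y 0.0012 tooly ang -80.24 toolz [-0.002 -0.001 -1.   ] F [ 0.33 -0.39  0.34] q [-0.2   0.17  2.17 -0.    0.81  1.2 ] op -0.00
side11 n 668 bar x -0.1271..0.0331 mid -0.0470 y 0.0011 skew -0.28 deg z 0.0294 med|e| 0.0010
```

View pics/side11c.png

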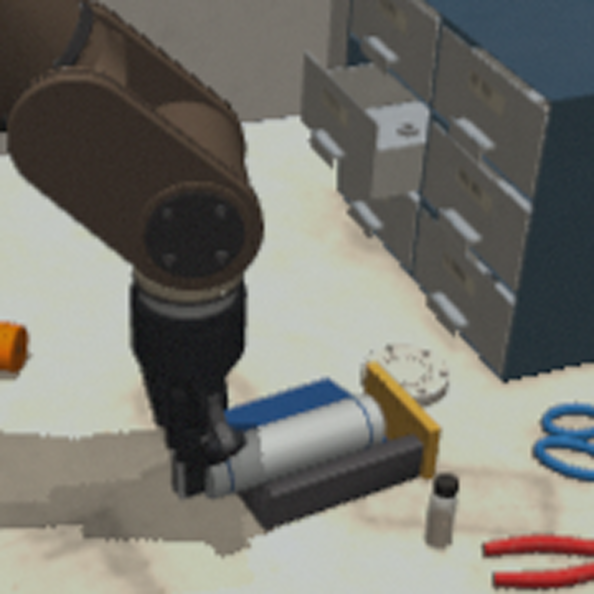

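Request:
{"fn": "move_arm", "kwargs": {"linear": [[0.002, 0.0003, 0], [0.002, 0.0003, 0], [0.002, 0.0003, 0], [0.002, 0.0003, 0], [0.002, 0.0003, 0], [0.002, 0.0003, 0], [0, 0, 0]], "twist": [[0, 0, 0], [0, 0, 0], [0, 0, 0], [0, 0, 0], [0, 0, 0], [0, 0, 0], [0, 0, 0]]}}

```text
time: 12.12
eef_pos: [0.4943, 0.0059, 0.0243]
tcp_rot: [0.996, 0.085, -0.002, -0.0]
contact_force: [-1.6, -0.4, 0.2]
opening: 0.002
```

```bash
python3 b.py side12
```

```text
t 12.12 tcp [0.4943 0.0059 0.0243] blk x -0.1046 y 0.0014 tooly ang -80.24 toolz [-0.005 -0.    -1.   ] F [-1.6  -0.39  0.18] q [-0.19  0.19  2.14 -0.    0.81  1.21] op 0.00
side12 n 658 bar x -0.1153..0.0454 mid -0.0349 y 0.0010 skew -0.08 deg z 0.0294 med|e| 0.0009
```

Request:
{"fn": "move_arm", "kwargs": {"linear": [[0.001, 0.0002, 0], [0.001, 0.0002, 0], [0.001, 0.0002, 0], [0.001, 0.0002, 0]], "twist": [[0, 0, 0], [0, 0, 0], [0, 0, 0], [0, 0, 0]]}}

```text
time: 12.5
eef_pos: [0.4981, 0.0067, 0.0242]
tcp_rot: [0.996, 0.085, -0.003, -0.0]
contact_force: [-2.7, -0.2, 0.9]
opening: 0.003
```

Request:
{"fn": "move_arm", "kwargs": {"linear": [[0.001, 0.0002, 0], [0.001, 0.0002, 0]], "twist": [[0, 0, 0], [0, 0, 0]]}}

```text
time: 12.67
eef_pos: [0.499, 0.0069, 0.024]
tcp_rot: [0.996, 0.085, -0.005, -0.0]
contact_force: [-7.6, -2.7, 4.3]
opening: 0.001
```

Request:
{"fn": "move_arm", "kwargs": {"linear": [[0.001, 0.0002, 0], [0.001, 0.0002, 0]], "twist": [[0, 0, 0], [0, 0, 0]]}}

```text
time: 12.83
eef_pos: [0.4988, 0.0071, 0.0234]
tcp_rot: [0.996, 0.086, -0.008, -0.0]
contact_force: [-5.1, -2.3, 2.2]
opening: -0.003
```

```bash
python3 b.py side13;python3 - <<'E'
from h import *
a=cv2.imread('pics/side13.png'); cv2.imwrite('pics/s13z.png',cv2.resize(a[190:260,270:360],None,fx=8,fy=8,interpolation=2))
E
```

```text
t 12.83 tcp [0.4988 0.0071 0.0234] blk x -0.1000 y 0.0018 tooly ang -80.14 toolz [-0.017 -0.001 -1.   ] F [-5.13 -2.31  2.18] q [-0.19  0.21  2.12 -0.01  0.83  1.22] op -0.00
side13 n 636 bar x -0.1101..0.0471 mid -0.0315 y 0.0013 skew -0.35 deg z 0.0295 med|e| 0.0010
```

View pics/s13z.png

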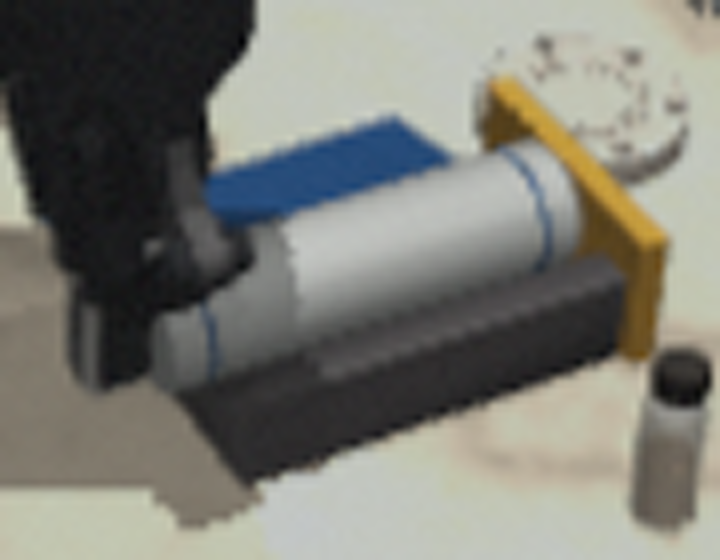

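Request:
{"fn": "move_arm", "kwargs": {"linear": [[-0.003, -0.0005, 0], [-0.008, -0.0013, 0], [-0.012, -0.002, 0], [-0.012, -0.002, 0], [0, 0, 0.02], [0, 0, 0.035], [0, 0, 0.035], [0, 0, 0.02], [0, 0, 0]], "twist": [[0, 0, 0], [0, 0, 0], [0, 0, 0], [0, 0, 0], [0, 0, 0], [0, 0, 0], [0, 0, 0], [0, 0, 0], [0, 0, 0]]}}

```text
time: 13.63
eef_pos: [0.4615, 0.0017, 0.1363]
tcp_rot: [0.996, 0.085, -0.003, -0.001]
contact_force: [0.7, 0.7, -0.1]
opening: 0.002
```

```bash
python3 b.py side14;python3 - <<'E'
from h import *
a=cv2.imread('pics/side14.png'); cv2.imwrite('pics/s14z.png',cv2.resize(a[190:260,270:360],None,fx=8,fy=8,interpolation=2))
shot('scene','scene14')
a=cv2.imread('pics/scene14.png'); cv2.imwrite('pics/c14z.png',cv2.resize(a[170:240,255:345],None,fx=8,fy=8,interpolation=2))
from b import bar
q,h,ok=bar('side14')
k=ok&(abs(q[:,1])<.02)&(q[:,2]>.035)&(q[:,2]<.056)&(q[:,0]>.03)&(q[:,0]<.065)
o=np.argsort(q[k,0]); print(np.c_[q[k][o],h[k][o][:,:2]].round(4)[::3])
E
```

```text
t 13.63 tcp [0.4615 0.0017 0.1363] blk x -0.1377 y 0.0027 tooly ang -80.26 toolz [-0.006  0.001 -1.   ] F [ 0.66  0.7  -0.1 ] q [-0.22 -0.08  2.17 -0.    1.05  1.18] op 0.00
side14 n 732 bar x -0.0891..0.0475 mid -0.0208 y 0.0010 skew 0.26 deg z 0.0293 med|e| 0.0009
[[ 3.01e-02 -8.20e-03  4.51e-02  5.00e+01  4.00e+00]
 [ 3.06e-02 -1.75e-02  3.93e-02  4.50e+01  7.00e+00]
 [ 3.11e-02 -1.40e-03  4.92e-02  6.00e+01  7.00e+00]
 [ 3.17e-02 -1.46e-02  4.61e-02  5.30e+01  6.00e+00]
 [ 3.19e-02 -1.02e-02  4.28e-02  6.00e+01  4.00e+00]
 [ 3.26e-02 -8.00e-03  5.03e-02  4.00e+01  4.00e+00]
 [ 3.33e-02 -7.40e-03  4.65e-02  6.00e+01  6.00e+00]
 [ 3.36e-02  2.70e-03  4.85e-02  5.00e+01  4.00e+00]
 [ 3.46e-02 -1.51e-02  4.24e-02  5.30e+01  6.00e+00]
 [ 3.54e-02  1.00e-03  4.91e-02  9.00e+01  5.00e+00]
 [ 3.66e-02 -1.15e-02  4.52e-02  9.80e+01  1.20e+01]
 [ 3.71e-02 -1.53e-02  4.48e-02  1.06e+02  5.20e+01]
 [ 3.73e-02 -1.63e-02  3.60e-02  9.00e+01  8.00e+00]
 [ 3.83e-02  1.43e-02  4.48e-02  1.90e+01  1.01e+02]
 [ 3.87e-02 -1.40e-02  3.69e-02  1.01e+02  3.00e+01]
 [ 3.90e-02  1.12e-02  4.68e-02  1.10e
[... 958 characters left out ...]
 1.22e+02]
 [ 5.23e-02  1.90e-02  4.93e-02  2.10e+01  1.75e+02]
 [ 5.26e-02 -8.10e-03  4.96e-02  2.00e+01  1.70e+02]
 [ 5.32e-02 -1.71e-02  4.34e-02  2.00e+01  1.70e+02]
 [ 5.35e-02 -1.57e-02  4.86e-02  2.00e+01  1.76e+02]
 [ 5.37e-02  1.62e-02  4.77e-02  2.10e+01  1.71e+02]
 [ 5.45e-02 -1.40e-02  5.01e-02  2.10e+01  1.73e+02]
 [ 5.51e-02 -1.76e-02  4.94e-02  2.10e+01  1.74e+02]
 [ 5.64e-02 -1.10e-02  5.04e-02  2.10e+01  1.74e+02]
 [ 5.70e-02  1.25e-02  4.92e-02  2.20e+01  1.72e+02]
 [ 5.73e-02  3.70e-03  4.90e-02  2.20e+01  1.70e+02]
 [ 5.82e-02 -1.30e-02  4.81e-02  2.10e+01  1.74e+02]
 [ 5.84e-02  1.49e-02  5.01e-02  2.10e+01  1.25e+02]
 [ 5.89e-02 -2.70e-03  4.99e-02  2.10e+01  1.25e+02]]
```

View pics/s14z.png

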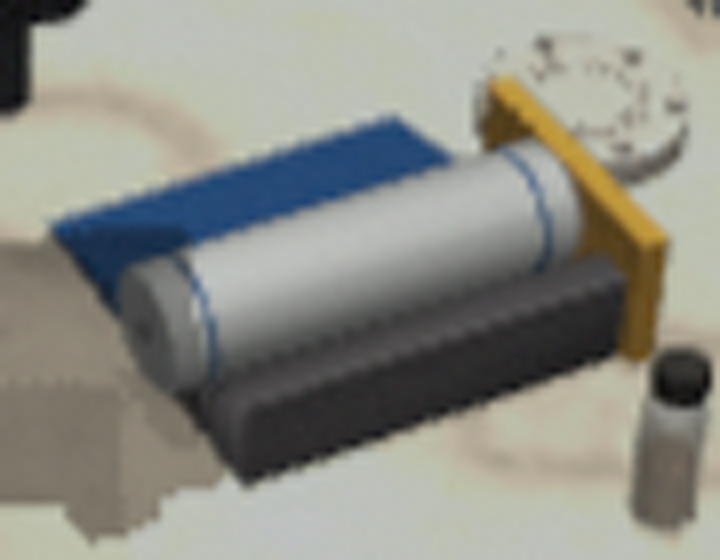

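View pics/c14z.png

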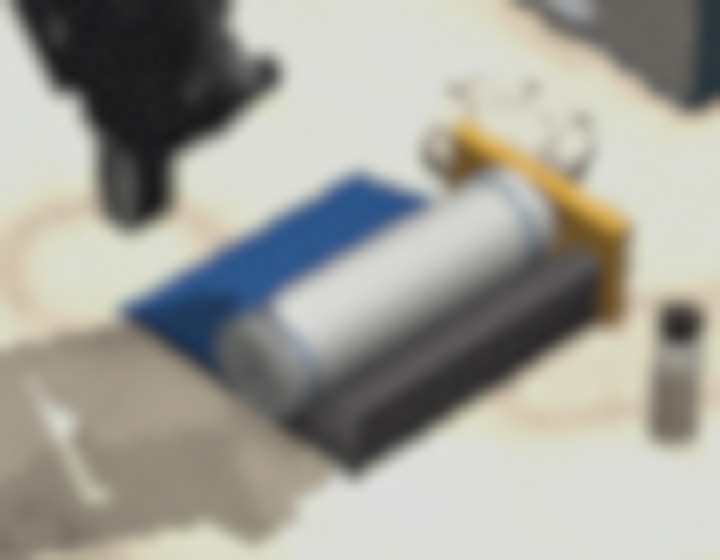

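```bash
python3 -c "
from plant import *
print(sign_off())"
```

```text
the job is handed in; nothing more can be done
None
```

I rolled the bar along the bench with the open fingertips, up the ramp and into the groove. I then pushed it about 20 mm by its free end with the fingers shut until it met the brass stop. It was never gripped or lifted. I backed the fingers off and raised them clear before handing in, at about 14 s of the 51 s allowed.

**Seating in the groove:** the bar's axis measured 29.3 mm up, against 30 mm expected, and 1 mm off the groove line. Both are within the 2 mm calibration.

**Against the stop:** its middle is at about x = -20.8 mm, against -20 mm expected, and its free end at about -89 mm. During the last push the force rose from about 2.7 N to 7.6 N, and the tool stopped moving although I was still commanding it forward. The pictures taken afterwards from both cameras show no gap at the stop. Their resolution is about 1 mm, so the force rise and the stall are the better evidence that it is touching.

**Other things on the bench:** the vial and the flange look unmoved in the last pictures. I did not measure the multimeter or the tape roll again, but the arm did not go near them.

No check failed. One depth reading taken during the push gave a false bar length because the shadowed gripper got into the fit. It was correct again once the gripper was clear.

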